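# Tighten the filter cap with the click torque key

### The arm

A 7-joint arm with a two-finger parallel gripper is mounted at the origin on a cart in front of the work surface, level with it; the furniture and walls round the work are solid. World frame = base frame: x ahead of the robot, y to its left, z up, the work surface at z = 0. Lengths are in m, angles in degrees, forces in N, time in s.
With the tool pointing down it reaches from about 0.425 to 0.875 m from the base axis. Payload 4.7 kg.
Tool frame: the origin (TCP) lies on the mounting face of the last link; the fingertips stand 182 mm ahead of it and the grasp point (between the pads) lies 164 mm ahead of it; z points along the fingers, y is the line along which they close (so a half turn about z gives the same grasp; the last joint's range is limited). The gripper opens to 87 mm and grips with 3 to 60 N. Pads are 19 mm wide; open, the fingers measure 117 mm over their backs; the gripper's body (75 mm by 190 mm) begins 51 mm behind the grasp point.
Start: joints at [-71.958, 18.392, -4.016, 83.108, 1.295, 78.541, -3.26], TCP at [0.193, 0.621, 0.405] pointing down, gripper open.
Joint ranges: [-163.93, 163.93], [-17.29, 119.83], [-79.2, 71.16], [3.27, 140.29], [-89.18, 269.18], [5.43, 117.66], [-154.24, 154.24]. Speed limits (degrees/s): [147.25, 147.25, 180, 180, 180, 180, 180].

### API

Orientations are given as [roll, pitch, yaw] about the fixed x, y, z axes, in that order (R = Rz(yaw) Ry(pitch) Rx(roll)).
In Python, from cell import env gives the robot as it stands.
- The arm moves only by the tool servo_tool, never from a script. Its argument "plan" is a list of rows, each an object with "xyz": the shift along the tool's x, y, z in cm, a list of three; "twist": the turn, a rotation vector about the tool's x, y, z in degrees, a list of three; "jaw": the closure, from 0 (fully open) to 1 (shut). In form: [{"xyz": [x, y, z], "twist": [wx, wy, wz], "jaw": jaw}, ...]. A call has 1 to 10 rows; each row is the pose to reach, as a shift and turn from the pose commanded when the call began, along the tool's axes at that moment; what a row does not reach only later rows make up. A row lasts 1/12 s, in which the tool goes at most 41.7 mm and 7.16 degrees, less where a joint would pass 70% of its speed; a pose out of reach is approached as far as the arm can. A call with a gripper value outside its range is refused whole. The fingers move at their own pace and stop on an object; "newtons" is the grip in N (left out, the last holds). Time passes only in rows, so rows that repeat a pose let the fingers close. It gives the time, the measured TCP pose, the force, the opening and the grip force at its end, in the units of the state.
- env.get_obs(): the state, without advancing time (a new reading comes with each control period).
- env.read_camera(name): name is "scene" or "top"; returns a dict with "img" (420x560x3 uint8, red, green, blue), "camera_matrix" (3x3 intrinsics, pixels), "R" (3x3) and "t" (3): a world point X has camera coordinates R X + t. Camera axes: x right, y down, z forward; pixel columns grow to the right and rows downward; lengths in m; the calibration is good to about 2 mm. A picture is of the moment at which its call begins. There is no depth.
- env.sign_off(): hands the job in; it is judged then, once.
The state is a dict: "time_s": time; "qpos": joint angles; "joint_velocities": joint speeds; "effort": joint torques, N m; "tool_pos": TCP position; "tool_rot": TCP orientation; "force": force on the tool from outside, world axes, zero at the start; "wrist_torque": the same for the moment, N m; "grip_width": finger opening in m; "grasp_force": force on a finger pad.
Only numpy, scipy, OpenCV 4.12 (cv2) and the standard library are available. Lean on these libraries where they do the work, as an engineer would, in place of code of your own. Each camera call takes 0.05 s, during which the arm holds its last target. There are 200 camera calls.

### The job

Take the torque key from the white instrument tray, seat its square socket fully over the square boss on the water filter's white cap, and tighten the cap clockwise (seen from above) until the key clicks, that is, until its handle gives way against the socket head. Stop at the click: forcing the key on past it shears the plastic boss. Then let the handle swing back, lift the key off and stand it back in the tray on its socket, leaving the cap tight and the vials, tape and tweezers where they are.

Things in the scene. Friction and masses are not known exactly. Their poses are not given: they have to be found in the camera images.
- key: Click torque key, loose, about 0.29 kg, standing on its socket in the tray: steel head 48 x 48 mm, dark block behind it to x = -45 mm, black handle with red end. Origin: socket axis at its lower rim; z up; +x the way the straight handle points. Socket opens down: 34 x 34 mm square, sides along x and y, 20 mm deep. Key is 47 mm tall. Handle pivots on the socket's axis, see the two points.
- grip (a point): Middle of the handle bar, a good place to hold or push: 85 mm from the socket's axis, 36 mm above its rim; x along the handle, z up. The bar is 18 x 18 mm and runs from 51 to 155 mm from the axis. The handle stays straight up to about 1.2 N m clockwise (11 to 14 N here, by where the finger bears), then gives: over 0.19 rad of swing the force falls steadily to under half of its peak.
- handle_end (a point): Near the handle's red end, 150 mm from the socket's axis, 36 mm above its rim. In the key's frame at y = 0 while the handle is straight, at about y = -28 mm when it has given and met its hard stop, 0.19 rad on, beyond which it loads the cap again. Let go, the handle swings back straight by itself. It never gives counterclockwise.
- housing: Water filter housing, fixed: blue canister 82 mm across, two short side stubs along its x axis, on a 120 x 100 mm metal plate. Origin: centre of the plate's underside, on the worktop and on the cap's axis; z up; x towards the small yellow mark on the canister's flange.
- cap: White ribbed round cap, 80 mm across, flat top 82 mm above the worktop. Origin as the housing's; x along the yellow rib on its top. Starts 40 to 57 degrees short of home; clockwise tightens, at about 0.5 N m (5 to 6 N at 85 mm), until home, where it stops dead. Home has the rib within 17 degrees of the housing's mark, either side; it differs each time, only the click tells.
- boss_top (a point): Centre of the top of the white square boss on the cap, 98 mm above the worktop, x and y along its sides. Boss: 30 x 30 mm, 16 mm tall, the top 4 mm tapering to 22 x 22 mm. The key fits in any of four directions with 2 mm play a side; fully seated, its rim is down on the cap's flat top, 16 mm below this point.
- boss (a joint): Twist of the boss on the cap, rad: 0 = sound; it stays at 0 unless more than about 1.8 N m (17 to 21 N at 85 mm) is put on it, when it shears.
- tray: White instrument tray, fixed, 196 (x) x 236 (y) x 20 mm. Origin: centre of its underside on the worktop; z up. Its flat floor (164 x 204 mm) lies 1 mm above the worktop, its rim is 20 mm high.
- blue_vial: Small vial with a blue cap, 21 mm across, 38 mm tall, loose bystander. Origin: centre of its underside.
- purple_vial: Small vial with a purple cap, 21 mm across, 38 mm tall, loose bystander. Origin: centre of its underside.
- tape: Roll of beige tape lying flat, 104 x 102 x 25 mm, loose bystander. Origin: centre of its underside.
- tweezers: Steel tweezers, 17 (x) x 124 (y) x 8 mm, loose bystander. Origin: centre of the underside.

How it is judged (in metres and radians):
On the way, in this order (a step that is already met when the one before it is completed fails the run):
1. the key's socket is seated over the boss, upright and down on the cap (horizontal distance between key and boss_top below 0.006 m and z of key in the frame of boss_top below -0.011 m and angle between key's own z axis and vertical below 0.12 rad), for 0.2 s.
2. with the key still seated, its handle has given at the click (handle end swung at least 12 mm) (y of handle_end in the frame of key below -0.012 m and horizontal distance between key and boss_top below 0.008 m and z of key in the frame of boss_top below -0.008 m), for 0.05 s.
At the end, for the whole second after the job is handed in: The cap is still tight (its yellow rib within 0.39 rad of the housing's mark), and the key stands at rest on its socket inside the tray: origin within the tray's outline and less than 12 mm above its underside, tilt under 0.15 rad (angle between the x axis of cap and the x axis of housing, either way round below 0.39 rad and x of key in the frame of tray between -0.1 and 0.1 m and y of key in the frame of tray between -0.12 and 0.12 m and z of key in the frame of tray below 0.012 m and angle between key's own z axis and vertical below 0.15 rad and linear speed of key below 0.02 m/s); the robot touches nothing.
It fails at once if the boss is sheared (twisted more than 0.05 rad) by too much moment (value of joint boss above 0.05 rad or value of joint boss below -0.05 rad).
It fails at once if a vial, the tape or the tweezers is moved more than 30 mm or a vial is tipped over (distance of any of blue_vial, purple_vial, tape, tweezers from where it was at the start of the episode above 0.03 m or angle between any of blue_vial, purple_vial's own z axis and vertical above 0.7 rad).
It also fails if it takes over 72 s, if anything falls off the work surface, if the arm or the gripper's body presses on something with over 40 N, if the wrist force passes 120 N, or if a joint passes its speed limit or range.

## Working session

There is one attempt and no reset: what is moved stays moved. The work goes in short steps, Python scripts to look and compute and a tool call to move; the robot and the scene stay as the last step left them, time stands still between calls to the robot, and variables do not carry over. Pictures are saved under pics/ and viewed, at most 10 in all, crops included, and the job is handed in when it is done.

Besides the shell and the picture viewer there is one more tool, called by a JSON object that holds its "op" and its "data". servo_tool: Moves the arm, as the interface text tells. Its arguments: {"type":"object","properties":{"plan":{"type":"array","items":{"type":"object","properties":{"xyz":{"type":"array","items":{"type":"number"}},"twist":{"type":"array","items":{"type":"number"}},"jaw":{"type":"number"}}}},"newtons":{"type":"number"}},"required":["plan"]}

```bash
mkdir -p pics; python3 - <<'E'
from cell import env
import cv2,numpy as np
for n in("scene","top"):
    c=env.read_camera(n); cv2.imwrite(f"pics/{n}0.png",c["img"][:,:,::-1])
    print(n,c["camera_matrix"].tolist(),np.round(c["R"],4).tolist(),np.round(c["t"],4).tolist())
o=env.get_obs();print(o)
E
```

```text
scene [[522.8874772890813, 0.0, 272.92828962297494], [0.0, 522.8874772890813, 200.72184439097808], [0.0, 0.0, 1.0]] [[0.713, -0.7011, 0.0079], [-0.5323, -0.5486, -0.6447], [0.4564, 0.4555, -0.7644]] [-0.4096, 0.3353, 1.1754]
top [[483.1346365685933, 0.0, 281.8592629747095], [0.0, 483.1346365685933, 217.5391338113985], [0.0, 0.0, 1.0]] [[0.0027, -1.0, 0.0049], [-0.9975, -0.003, -0.0706], [0.0707, -0.0047, -0.9975]] [-0.0169, 0.532, 1.4925]
{'time_s': 0.1, 'qpos': array([-71.95816476,  18.43549204,  -4.01712831,  83.16642753,
         1.29344769,  78.54078576,  -3.25705878]), 'joint_velocities': array([-0.03504428, -0.01072469,  0.10692178, -0.12833877, -0.02786575,
        0.075607  , -0.09908134]), 'effort': array([-3.49109187e-04, -4.92575848e+01, -4.06058980e-01, -3.13396847e+01,
       -6.43136096e-02,  3.95264919e-02,  6.95698509e-05]), 'tool_pos': array([0.19253758, 0.62064746, 0.40377613]), 'tool_rot': array([-1.79902445e+02,  3.34184781e-03,  1.62771876e+02]), 'force': array([ 0.54445747,  0.71142354, -0.54872368]), 'wrist_torque': array([ 0.01802968,  0.04465991, -0.02690687]), 'grasp_force': 0.0, 'grip_width': 0.0871017660245884}
```

View pics/top0.png

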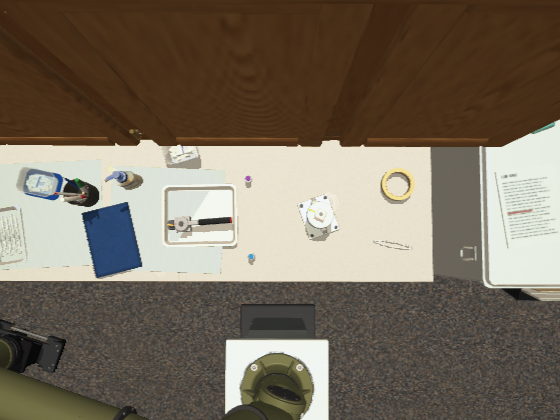

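View pics/scene0.png

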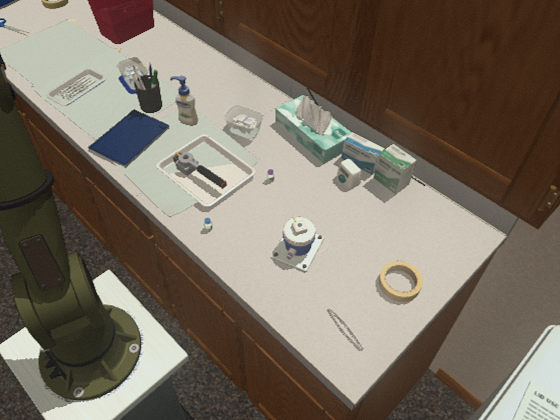

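The top view shows the tray and key around (200,220) px, with the handle pointing right (−y). The cap is at (319,213), vials at (248,180) and (251,258), tape at (398,184) and tweezers at (392,244). Zooming in on the key and cap next.

```bash
python3 - <<'E'
import cv2,numpy as np
t=cv2.imread("pics/top0.png");s=cv2.imread("pics/scene0.png")
z=lambda i,x,y,w,h:cv2.resize(i[y:y+h,x:x+w],(400,300),interpolation=cv2.INTER_CUBIC)
cv2.imwrite("pics/zoom0.png",np.vstack([np.hstack([z(t,160,187,80,60),z(t,285,183,80,60)]),np.hstack([z(s,160,135,100,75),z(s,260,205,80,60)])]))
E
```

```text
(no output)
```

View pics/zoom0.png

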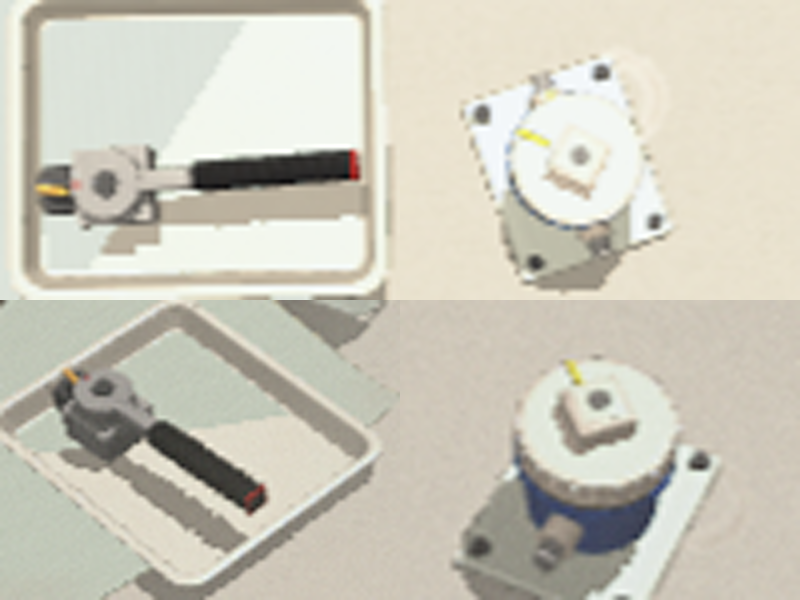

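Zoomed crops: the key's head ring centre is at top px (181,223.5) and its red end at (231,220). The boss hole is at top (321,214) and scene (300,225). The rib points left and slightly up in the top view, and the housing mark points up and left.

```bash
cat > h.py <<'E'
from cell import env
import cv2,numpy as np
def ray(c,px):
    d=c["R"].T@np.linalg.solve(c["camera_matrix"],[px[0],px[1],1]); return -c["R"].T@c["t"],d
def plane(c,px,z):
    o,d=ray(c,px); return o+d*(z-o[2])/d[2]
def tri(c1,p1,c2,p2):
    (a,d),(b,e)=ray(c1,p1),ray(c2,p2); s=np.linalg.lstsq(np.c_[d,-e],b-a,rcond=None)[0]
    p,q=a+d*s[0],b+e*s[1]; return (p+q)/2,np.linalg.norm(p-q)
def go(tx,ty,tz,yaw):
    "shift (cm) in tool axes and twist from now to grasp-point target, tool down"
    o=env.get_obs(); y=np.radians(o["tool_rot"][2]); d=np.array([tx,ty,tz+.164])-o["tool_pos"]
    x=[np.cos(y),np.sin(y)];w=[np.sin(y),-np.cos(y)]
    print("t",round(o["time_s"],2),"xyz cm",np.round([d[:2]@x*100,d[:2]@w*100,-d[2]*100],2),"twist z",round(-((yaw-o["tool_rot"][2]+180)%360-180),2),"rot",np.round(o["tool_rot"],2),"F",np.round(o["force"],1))
E
python3 - <<'E'
from h import *
T=env.read_camera("top");S=env.read_camera("scene")
p=lambda x,y,ox,oy,k:((x+.5)/k-.5+ox,(y+.5)/k-.5+oy)
def blob(im,box,f):
    x,y,w,h=box; m=f(im[y:y+h,x:x+w].astype(int)); v,u=np.nonzero(m); return np.c_[u+x,v+y]
hd=p(106,183,160,187,5);bs=p(181,155,285,183,5)
print("head",plane(T,hd,.048),tri(T,hd,S,p(103,87,160,135,4)))
print("boss",plane(T,bs,.098),tri(T,bs,S,p(199,100,260,205,5)), plane(S,p(199,100,260,205,5),.098))
print("redscene",plane(S,p(257,198,160,135,4),.037),"headscene",plane(S,p(103,87,160,135,4),.048))
r=blob(T["img"],(222,205,15,30),lambda i:(i[...,0]>120)&(i[...,1]<80)); print("red",plane(T,r.mean(0),.040),len(r))
b=blob(T["img"],(200,205,30,30),lambda i:i.max(-1)<70)
P=np.array([plane(T,q,.046)[:2] for q in b]);m=P.mean(0);v=np.linalg.svd(P-m)[2][0];print("bar",m,v,np.degrees(np.arctan2(v[1],v[0])),len(b))
yl=blob(T["img"],(285,183,80,60),lambda i:(i[...,0]>150)&(i[...,0]-i[...,2]>70)); print(yl.tolist())
B=plane(T,bs,.098)
for q in yl:
    a=plane(T,q,.084)-B; print(q,np.round(a[:2]*1000),round(np.degrees(np.arctan2(a[1],a[0]))))
for x,y in((20,37),(360,15),(370,278),(40,278)): print("trayfloor",plane(T,p(x,y,160,187,5),.001)[:2])
for n,q in(("bolts",(81,114)),("",(200,72)),("",(254,221)),("",(135,262))):print(n,plane(T,p(*q,285,183,5),.006)[:2])
E
```

```text
head [0.51168063 0.29418487 0.048     ] (array([0.51118747, 0.29522004, 0.04529684]), np.float64(0.0016161421023382272))
boss [ 0.53850582 -0.13047945  0.098     ] (array([ 0.53810053, -0.13016564,  0.09536645]), np.float64(0.0016234356672013036)) [ 0.53588482 -0.13099199  0.098     ]
redscene [0.52397598 0.14324246 0.037     ] headscene [0.50911131 0.29338589 0.048     ]
red [0.52247348 0.14350874 0.04      ] 9
bar [0.51950868 0.19178373] [ 0.08135492 -0.99668519] -85.33354926640003 157
[[308, 209], [309, 209], [310, 209], [310, 210], [311, 210], [312, 210], [312, 211], [313, 211], [314, 211]]
[308 209] [15. 37.] 68
[309 209] [15. 34.] 67
[310 209] [15. 31.] 65
[310 210] [12. 31.] 69
[311 210] [12. 28.] 67
[312 210] [12. 25.] 65
[312 211] [ 9. 25.] 71
[313 211] [ 9. 22.] 68
[314 211] [ 9. 19.] 65
trayfloor [0.60705048 0.35992429]
trayfloor [0.62180873 0.14445434]
trayfloor [0.45492587 0.13648472]
trayfloor [0.45435501 0.34429598]
bolts [ 0.57160784 -0.075184  ]
 [ 0.5985495  -0.15054684]
 [ 0.50419992 -0.18426627]
 [ 0.47814087 -0.10917512]
```

```bash
python3 -c "
from h import *
go(.5175,.209,.12,94.7)"
```

```text
t 0.2 xyz cm [-43.23 -29.7   12.01] twist z 68.07 rot [-1.7993e+02  1.0000e-02  1.6277e+02] F [ 0.5 -0.6 -0.6]
```

{"op": "servo_tool", "data": {"plan": [{"xyz":[-43.2,-29.7,4],"twist":[0,0,68],"jaw":0},{"xyz":[-43.2,-29.7,4],"twist":[0,0,68],"jaw":0},{"xyz":[-43.2,-29.7,4],"twist":[0,0,68],"jaw":0},{"xyz":[-43.2,-29.7,4],"twist":[0,0,68],"jaw":0},{"xyz":[-43.2,-29.7,4],"twist":[0,0,68],"jaw":0},{"xyz":[-43.2,-29.7,4],"twist":[0,0,68],"jaw":0},{"xyz":[-43.2,-29.7,4],"twist":[0,0,68],"jaw":0},{"xyz":[-43.2,-29.7,4],"twist":[0,0,68],"jaw":0},{"xyz":[-43.2,-29.7,4],"twist":[0,0,68],"jaw":0},{"xyz":[-43.2,-29.7,4],"twist":[0,0,68],"jaw":0}]}}

```text
time_s: 1.03
tool_pos: [0.4506, 0.2927, 0.3731]
tool_rot: [180.0, -0.0, 94.4]
force: [-0.0, 0.7, -0.8]
grip_width: 0.0868
grasp_force: 0.0
```

```bash
python3 -c "
from h import *
go(.5175,.209,.12,94.7)"
```

```text
t 1.03 xyz cm [-8.86  6.02  8.91] twist z -0.25 rot [ 1.7998e+02 -3.0000e-02  9.4450e+01] F [-0.   0.7 -0.8]
```

{"op": "servo_tool", "data": {"plan": [{"xyz":[-8.8,6.0,8.9],"twist":[0,0,0],"jaw":0},{"xyz":[-8.8,6.0,8.9],"twist":[0,0,0],"jaw":0},{"xyz":[-8.8,6.0,8.9],"twist":[0,0,0],"jaw":0},{"xyz":[-8.8,6.0,8.9],"twist":[0,0,0],"jaw":0},{"xyz":[-8.8,6.0,8.9],"twist":[0,0,0],"jaw":0},{"xyz":[-8.8,6.0,8.9],"twist":[0,0,0],"jaw":0},{"xyz":[-8.8,6.0,8.9],"twist":[0,0,0],"jaw":0}]}}

```text
time_s: 1.62
tool_pos: [0.5165, 0.214, 0.2853]
tool_rot: [179.9, -0.1, 94.9]
force: [0.8, 0.9, 0.7]
grip_width: 0.0871
grasp_force: 0.0
```

```bash
python3 -c "
from h import *
go(.5175,.209,.037,94.7)"
```

```text
t 1.62 xyz cm [-0.51  0.05  8.43] twist z 0.21 rot [ 1.7994e+02 -1.1000e-01  9.4910e+01] F [0.8 0.9 0.7]
```

Descend, close on the bar.

{"op": "servo_tool", "data": {"plan": [{"xyz":[-0.5,0.05,4],"twist":[0,0,0],"jaw":0},{"xyz":[-0.5,0.05,7],"twist":[0,0,0],"jaw":0},{"xyz":[-0.5,0.05,8.4],"twist":[0,0,0],"jaw":0},{"xyz":[-0.5,0.05,8.4],"twist":[0,0,0],"jaw":0},{"xyz":[-0.5,0.05,8.4],"twist":[0,0,0],"jaw":0.4},{"xyz":[-0.5,0.05,8.4],"twist":[0,0,0],"jaw":0.6},{"xyz":[-0.5,0.05,8.4],"twist":[0,0,0],"jaw":0.75},{"xyz":[-0.5,0.05,8.4],"twist":[0,0,0],"jaw":1},{"xyz":[-0.5,0.05,8.4],"twist":[0,0,0],"jaw":1},{"xyz":[-0.5,0.05,8.4],"twist":[0,0,0],"jaw":1}], "newtons": 50}}

```text
time_s: 2.45
tool_pos: [0.5181, 0.2071, 0.2008]
tool_rot: [179.9, -0.0, 94.8]
force: [-0.2, -0.6, -0.5]
grip_width: 0.055
grasp_force: 0.0
```

{"op": "servo_tool", "data": {"plan": [{"xyz":[0,0,0],"twist":[0,0,0],"jaw":1},{"xyz":[0,0,0],"twist":[0,0,0],"jaw":1},{"xyz":[0,0,0],"twist":[0,0,0],"jaw":1},{"xyz":[0,0,0],"twist":[0,0,0],"jaw":1}]}}

```text
time_s: 2.78
tool_pos: [0.5179, 0.2069, 0.2]
tool_rot: [-180.0, -0.0, 94.8]
force: [0.8, -0.2, 0.6]
grip_width: 0.0282
grasp_force: 0.0
```

```bash
python3 -c "
from h import *
go(.5175,.209,.037,94.7)
T=env.read_camera('top');S=env.read_camera('scene')
z=lambda c,x,y,w,h:cv2.resize(c['img'][y:y+h,x:x+w,::-1],(400,300),interpolation=cv2.INTER_CUBIC)
cv2.imwrite('pics/g.png',np.hstack([z(T,160,187,80,60),z(S,160,135,100,75)]))"
```

```text
t 2.78 xyz cm [ 0.21 -0.02 -0.1 ] twist z 0.06 rot [-180.     -0.     94.76] F [ 0.8 -0.2  0.6]
```

View pics/g.png

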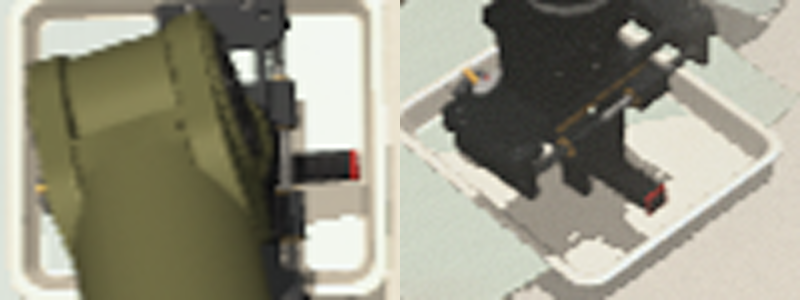

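The fingers straddle the bar and are still closing. The red end is undisturbed at top crop (355,165).

{"op": "servo_tool", "data": {"plan": [{"xyz":[0,0,0],"twist":[0,0,0],"jaw":1},{"xyz":[0,0,0],"twist":[0,0,0],"jaw":1},{"xyz":[0,0,0],"twist":[0,0,0],"jaw":1},{"xyz":[0,0,0],"twist":[0,0,0],"jaw":1},{"xyz":[0,0,0],"twist":[0,0,0],"jaw":1},{"xyz":[0,0,0],"twist":[0,0,0],"jaw":1}]}}

```text
time_s: 3.38
tool_pos: [0.5178, 0.2069, 0.2]
tool_rot: [-180.0, 0.0, 94.8]
force: [-1.2, -0.8, -0.0]
grip_width: 0.0177
grasp_force: 50.0
```

```bash
python3 -c "
from h import *
go(.5175,.209,.037,94.7);print(env.get_obs()['grip_width'],env.get_obs()['grasp_force'])"
```

```text
t 3.38 xyz cm [ 0.21 -0.01 -0.1 ] twist z 0.07 rot [-1.7998e+02  1.0000e-02  9.4770e+01] F [-1.2 -0.8 -0. ]
0.01768707916452317 50.00012883916497
```

{"op": "servo_tool", "data": {"plan": [{"xyz":[0,0,-2],"twist":[0,0,0],"jaw":1},{"xyz":[0,0,-4],"twist":[0,0,0],"jaw":1},{"xyz":[0,0,-7],"twist":[0,0,0],"jaw":1},{"xyz":[0,0,-10],"twist":[0,0,0],"jaw":1},{"xyz":[0,0,-13],"twist":[0,0,0],"jaw":1},{"xyz":[0,0,-13],"twist":[0,0,0],"jaw":1},{"xyz":[0,0,-13],"twist":[0,0,0],"jaw":1}]}}

```text
time_s: 3.97
tool_pos: [0.5184, 0.207, 0.3315]
tool_rot: [179.8, -0.1, 94.8]
force: [0.0, -0.7, -3.4]
grip_width: 0.0175
grasp_force: 50.0
```

```bash
python3 -c "
from h import *
T=env.read_camera('top');S=env.read_camera('scene')
z=lambda c,x,y,w,h:cv2.resize(c['img'][y:y+h,x:x+w,::-1],(400,300),interpolation=cv2.INTER_CUBIC)
cv2.imwrite('pics/l.png',np.hstack([z(T,160,187,80,60),z(S,130,100,133,100)]))
a=np.radians(-22);r=.087
go(.537+r*np.cos(a),-.1305+r*np.sin(a),.167,158)"
```

```text
t 4.07 xyz cm [-37.69   6.93  -0.24] twist z -63.22 rot [-1.7987e+02  6.0000e-02  9.4780e+01] F [ 0.5  0.5 -2.6]
```

View pics/l.png

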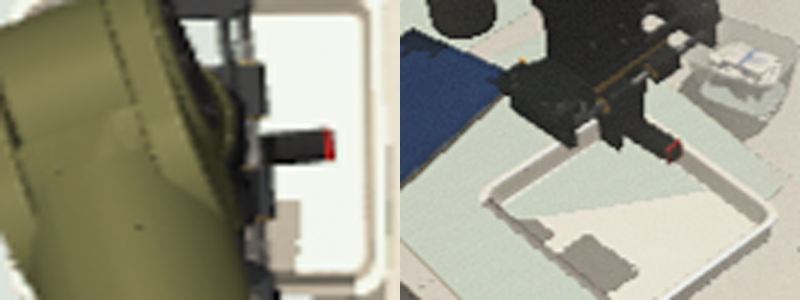

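The key is lifted level, with the red end at top crop (328,145). Now moving it over the boss.

{"op": "servo_tool", "data": {"plan": [{"xyz":[-3,0.5,-0.2],"twist":[0,0,-5],"jaw":1},{"xyz":[-7,1.3,-0.2],"twist":[0,0,-12],"jaw":1},{"xyz":[-11,2,-0.2],"twist":[0,0,-19],"jaw":1},{"xyz":[-15,2.8,-0.2],"twist":[0,0,-26],"jaw":1},{"xyz":[-19,3.5,-0.2],"twist":[0,0,-33],"jaw":1},{"xyz":[-23,4.2,-0.2],"twist":[0,0,-40],"jaw":1},{"xyz":[-27,5,-0.2],"twist":[0,0,-47],"jaw":1},{"xyz":[-31,5.7,-0.2],"twist":[0,0,-54],"jaw":1},{"xyz":[-35,6.4,-0.2],"twist":[0,0,-61],"jaw":1},{"xyz":[-37.7,6.9,-0.2],"twist":[0,0,-63.2],"jaw":1}]}}

```text
time_s: 4.9
tool_pos: [0.6142, -0.1503, 0.3295]
tool_rot: [-180.0, -0.2, 158.1]
force: [-0.5, 0.8, -2.9]
grip_width: 0.0175
grasp_force: 50.0
```

{"op": "servo_tool", "data": {"plan": [{"xyz":[0,0,0],"twist":[0,0,0],"jaw":1},{"xyz":[0,0,0],"twist":[0,0,0],"jaw":1},{"xyz":[0,0,0],"twist":[0,0,0],"jaw":1},{"xyz":[0,0,0],"twist":[0,0,0],"jaw":1}]}}

```text
time_s: 5.23
tool_pos: [0.6143, -0.1476, 0.3305]
tool_rot: [180.0, -0.2, 157.8]
force: [0.1, 0.3, -3.8]
grip_width: 0.0177
grasp_force: 50.0
```

```bash
python3 -c "
from h import *
T=env.read_camera('top');S=env.read_camera('scene')
z=lambda c,x,y,w,h:cv2.resize(c['img'][y:y+h,x:x+w,::-1],(400,300),interpolation=cv2.INTER_CUBIC)
cv2.imwrite('pics/b.png',np.hstack([z(T,275,183,80,60),z(S,250,180,100,75)]))
a=np.radians(-22);r=.087
go(.537+r*np.cos(a),-.1305+r*np.sin(a),.138,158)"
```

```text
t 5.33 xyz cm [-0.88 -1.33  2.93] twist z -0.16 rot [ 1.7997e+02 -7.0000e-02  1.5784e+02] F [ 0.1  0.8 -1.7]
```

View pics/b.png

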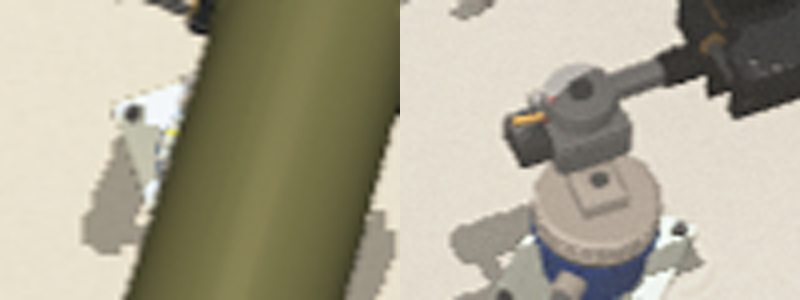

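Scene view: the key head ring is at crop (580,88), above and behind the boss at crop (600,180). Applying the correction at height, then comparing head against boss in this camera.

{"op": "servo_tool", "data": {"plan": [{"xyz":[-0.9,-1.3,1.5],"twist":[0,0,0],"jaw":1},{"xyz":[-0.9,-1.3,1.5],"twist":[0,0,0],"jaw":1},{"xyz":[-0.9,-1.3,1.5],"twist":[0,0,0],"jaw":1},{"xyz":[-0.9,-1.3,1.5],"twist":[0,0,0],"jaw":1},{"xyz":[-0.9,-1.3,1.5],"twist":[0,0,0],"jaw":1}]}}

```text
time_s: 5.75
tool_pos: [0.6181, -0.1637, 0.3177]
tool_rot: [179.9, 0.0, 157.8]
force: [0.1, 0.9, -1.5]
grip_width: 0.0173
grasp_force: 50.0
```

```bash
python3 -c "
from h import *
S=env.read_camera('scene')
cv2.imwrite('pics/c.png',cv2.resize(S['img'][180:255,250:350,::-1],(800,600),interpolation=cv2.INTER_CUBIC))
a=np.radians(-22);r=.087
go(.537+r*np.cos(a),-.1305+r*np.sin(a),.138,158)
z=env.get_obs()['tool_pos'][2]-.164-.036
def pj(X):
  u=S['camera_matrix']@(S['R']@X+S['t']);u=u[:2]/u[2];return (u-[250,180]+.5)*8-.5
print(z,'head expected',pj(np.array([.537,-.1305,z+.047])),'boss',pj(np.array([.537,-.1305,.098])))
print('per mm x,y',pj(np.array([.538,-.1305,.098]))-pj(np.array([.537,-.1305,.098])),pj(np.array([.537,-.1295,.098]))-pj(np.array([.537,-.1305,.098])))
"
```

```text
t 5.8 xyz cm [0.07 0.05 1.58] twist z -0.23 rot [1.7995e+02 4.0000e-02 1.5777e+02] F [ 0.6  0.2 -2.9]
0.11776805927253958 head expected [410.62868239 219.36112824] boss [400.04343625 357.38246874]
per mm x,y [ 2.24254629 -1.79751411] [-2.35502943 -1.8501893 ]
```

View pics/c.png

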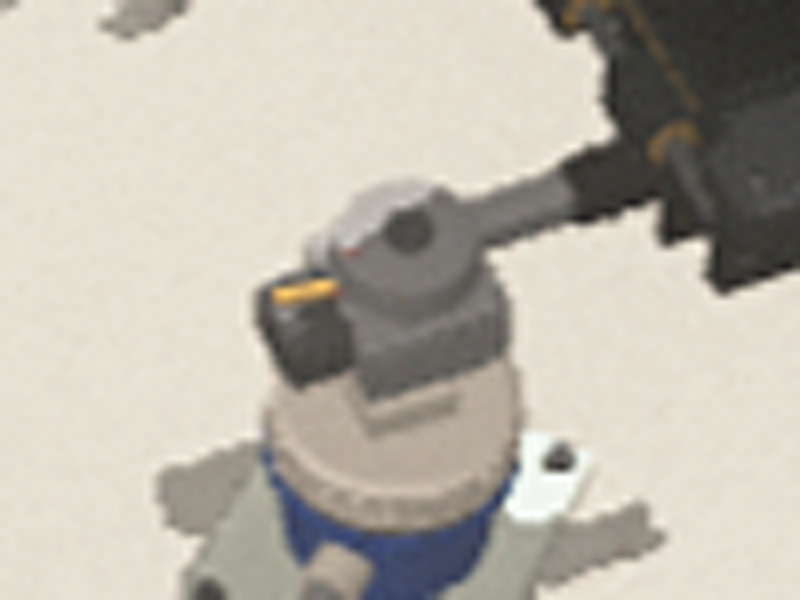

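Head hole at (410,232) against an expected (411,219). Allowing for its recess and the same bias on the boss, the alignment is within about 1 mm. Lowering.

{"op": "servo_tool", "data": {"plan": [{"xyz":[0,0.1,0.8],"twist":[0,0,-0.2],"jaw":1},{"xyz":[0,0.1,1.6],"twist":[0,0,-0.2],"jaw":1},{"xyz":[0,0.1,2.0],"twist":[0,0,-0.2],"jaw":1},{"xyz":[0,0.1,2.3],"twist":[0,0,-0.2],"jaw":1},{"xyz":[0,0.1,2.6],"twist":[0,0,-0.2],"jaw":1},{"xyz":[0,0.1,2.6],"twist":[0,0,-0.2],"jaw":1},{"xyz":[0,0.1,2.6],"twist":[0,0,-0.2],"jaw":1}]}}

```text
time_s: 6.38
tool_pos: [0.6181, -0.1639, 0.2908]
tool_rot: [-180.0, -0.0, 157.9]
force: [-1.1, 0.2, -2.7]
grip_width: 0.0174
grasp_force: 50.0
```

```bash
python3 -c "
from h import *
a=np.radians(-22);r=.087
go(.537+r*np.cos(a),-.1305+r*np.sin(a),.118,158);o=env.get_obs();print(o['wrist_torque'],o['tool_pos'][2]-.2)
"
```

```text
t 6.38 xyz cm [0.07 0.06 0.88] twist z -0.1 rot [-1.7999e+02 -4.0000e-02  1.5790e+02] F [-1.1  0.2 -2.7]
[-0.02365933 -0.06041134 -0.01110773] 0.09082197497342365
```

{"op": "servo_tool", "data": {"plan": [{"xyz":[0,0.05,0.2],"twist":[0,0,0],"jaw":1},{"xyz":[0,0.05,0.4],"twist":[0,0,0],"jaw":1},{"xyz":[0,0.05,0.6],"twist":[0,0,0],"jaw":1},{"xyz":[0,0.05,0.75],"twist":[0,0,0],"jaw":1},{"xyz":[0,0.05,0.9],"twist":[0,0,0],"jaw":1},{"xyz":[0,0.05,0.9],"twist":[0,0,0],"jaw":1},{"xyz":[0,0.05,0.9],"twist":[0,0,0],"jaw":1}]}}

```text
time_s: 6.97
tool_pos: [0.6186, -0.1635, 0.2826]
tool_rot: [180.0, 0.0, 157.9]
force: [-0.7, -0.1, 0.9]
grip_width: 0.0173
grasp_force: 50.0
```

```bash
python3 -c "
from h import *
a=np.radians(-22);r=.087
go(.537+r*np.cos(a),-.1305+r*np.sin(a),.118,158);o=env.get_obs();print(o['wrist_torque'],o['tool_pos'][2]-.2)
"
```

```text
t 6.97 xyz cm [0.1  0.   0.06] twist z -0.1 rot [1.7998e+02 4.0000e-02 1.5790e+02] F [-0.7 -0.1  0.9]
[0.13050153 0.20205148 0.02648861] 0.08259354544878927
```

Contact felt and the rim is down at about 82 mm, so it's seated. Now turning clockwise about the socket axis (tool +x 8.7 cm), 20° first.

{"op": "servo_tool", "data": {"plan": [{"xyz":[0.005,-0.304,0],"twist":[0,0,2],"jaw":1},{"xyz":[0.021,-0.607,0],"twist":[0,0,4],"jaw":1},{"xyz":[0.048,-0.909,0],"twist":[0,0,6],"jaw":1},{"xyz":[0.085,-1.211,0],"twist":[0,0,8],"jaw":1},{"xyz":[0.132,-1.511,0],"twist":[0,0,10],"jaw":1},{"xyz":[0.19,-1.809,0],"twist":[0,0,12],"jaw":1},{"xyz":[0.258,-2.105,0],"twist":[0,0,14],"jaw":1},{"xyz":[0.337,-2.398,0],"twist":[0,0,16],"jaw":1},{"xyz":[0.426,-2.688,0],"twist":[0,0,18],"jaw":1},{"xyz":[0.525,-2.976,0],"twist":[0,0,20],"jaw":1}], "newtons": 40}}

```text
time_s: 7.8
tool_pos: [0.6025, -0.1882, 0.2822]
tool_rot: [180.0, -0.1, 137.9]
force: [-0.3, 1.5, -0.5]
grip_width: 0.0179
grasp_force: 40.0
```

```bash
cat > st.py <<'E'
from h import *
o=env.get_obs();p=o["tool_pos"];y=o["tool_rot"][2];F=o["force"];h=np.radians(y-180)
d=p[:2]-[.5375,-.1307]
print("t",round(o["time_s"],2),"yaw",round(y,2),"azim",round(np.degrees(np.arctan2(d[1],d[0])),2),"r",round(np.hypot(*d),4),"z",round(p[2]-.2,4),"F",np.round(F,1),"Ftan",round(F[:2]@[-np.sin(h),np.cos(h)],1),"Frad",round(F[:2]@[np.cos(h),np.sin(h)],1),"M",np.round(o["wrist_torque"],2),"tau",round(d[0]*F[1]-d[1]*F[0]+o["wrist_torque"][2],2))
E
python3 st.py
```

```text
t 7.8 yaw 137.93 azim -41.49 r 0.0867 z 0.0822 F [-0.3  1.5 -0.5] Ftan 0.9 Frad -1.2 M [0.44 0.22 0.4 ] tau 0.48
```

Cap is turning (τ ≈ 0.5 N m). Another 16°, still short of the earliest home.

{"op": "servo_tool", "data": {"plan": [{"xyz":[0.005,-0.304,0],"twist":[0,0,2],"jaw":1},{"xyz":[0.021,-0.607,0],"twist":[0,0,4],"jaw":1},{"xyz":[0.048,-0.909,0],"twist":[0,0,6],"jaw":1},{"xyz":[0.085,-1.211,0],"twist":[0,0,8],"jaw":1},{"xyz":[0.132,-1.511,0],"twist":[0,0,10],"jaw":1},{"xyz":[0.19,-1.809,0],"twist":[0,0,12],"jaw":1},{"xyz":[0.258,-2.105,0],"twist":[0,0,14],"jaw":1},{"xyz":[0.337,-2.398,0],"twist":[0,0,16],"jaw":1},{"xyz":[0.337,-2.398,0],"twist":[0,0,16],"jaw":1}]}}

```text
time_s: 8.55
tool_pos: [0.5836, -0.2043, 0.2823]
tool_rot: [180.0, -0.0, 121.9]
force: [-1.4, 1.1, 1.5]
grip_width: 0.0173
grasp_force: 40.0
```

```bash
python3 st.py
```

```text
t 8.55 yaw 121.91 azim -57.93 r 0.0868 z 0.0823 F [-1.4  1.1  1.5] Ftan -0.6 Frad -1.7 M [0.41 0.16 0.35] tau 0.29
```

{"op": "servo_tool", "data": {"plan": [{"xyz":[0.001,-0.152,0],"twist":[0,0,1],"jaw":1},{"xyz":[0.005,-0.304,0],"twist":[0,0,2],"jaw":1},{"xyz":[0.012,-0.455,0],"twist":[0,0,3],"jaw":1},{"xyz":[0.021,-0.607,0],"twist":[0,0,4],"jaw":1},{"xyz":[0.021,-0.607,0],"twist":[0,0,4],"jaw":1}]}}

```text
time_s: 8.97
tool_pos: [0.5783, -0.2076, 0.2821]
tool_rot: [180.0, -0.0, 117.8]
force: [-0.5, 1.5, -0.7]
grip_width: 0.0176
grasp_force: 40.0
```

```bash
python3 st.py
```

```text
t 8.97 yaw 117.83 azim -62.04 r 0.0871 z 0.0821 F [-0.5  1.5 -0.7] Ftan 0.3 Frad -1.6 M [0.55 0.15 0.41] tau 0.43
```

{"op": "servo_tool", "data": {"plan": [{"xyz":[0.001,-0.152,0],"twist":[0,0,1],"jaw":1},{"xyz":[0.005,-0.304,0],"twist":[0,0,2],"jaw":1},{"xyz":[0.012,-0.455,0],"twist":[0,0,3],"jaw":1},{"xyz":[0.021,-0.607,0],"twist":[0,0,4],"jaw":1},{"xyz":[0.021,-0.607,0],"twist":[0,0,4],"jaw":1}]}}

```text
time_s: 9.38
tool_pos: [0.5728, -0.2104, 0.2821]
tool_rot: [180.0, -0.0, 113.8]
force: [-0.3, 1.7, 0.7]
grip_width: 0.0176
grasp_force: 40.0
```

```bash
python3 st.py
```

```text
t 9.38 yaw 113.81 azim -66.13 r 0.0872 z 0.0821 F [-0.3  1.7  0.7] Ftan 0.4 Frad -1.6 M [0.47 0.13 0.41] tau 0.45
```

{"op": "servo_tool", "data": {"plan": [{"xyz":[0.001,-0.152,0],"twist":[0,0,1],"jaw":1},{"xyz":[0.005,-0.304,0],"twist":[0,0,2],"jaw":1},{"xyz":[0.005,-0.304,0],"twist":[0,0,2],"jaw":1}]}}

```text
time_s: 9.63
tool_pos: [0.57, -0.2116, 0.2821]
tool_rot: [180.0, -0.0, 111.8]
force: [-0.5, 1.2, 1.9]
grip_width: 0.0177
grasp_force: 40.0
```

```bash
python3 st.py
```

```text
t 9.63 yaw 111.81 azim -68.11 r 0.0872 z 0.0821 F [-0.5  1.2  1.9] Ftan -0.0 Frad -1.3 M [0.52 0.11 0.42] tau 0.42
```

{"op": "servo_tool", "data": {"plan": [{"xyz":[0.001,-0.152,0],"twist":[0,0,1],"jaw":1},{"xyz":[0.005,-0.304,0],"twist":[0,0,2],"jaw":1},{"xyz":[0.012,-0.455,0],"twist":[0,0,3],"jaw":1},{"xyz":[0.012,-0.455,0],"twist":[0,0,3],"jaw":1}]}}

```text
time_s: 9.97
tool_pos: [0.5657, -0.2132, 0.2821]
tool_rot: [180.0, -0.0, 108.8]
force: [-0.7, 2.3, 1.0]
grip_width: 0.0176
grasp_force: 40.0
```

```bash
python3 st.py
```

```text
t 9.97 yaw 108.81 azim -71.13 r 0.0872 z 0.0821 F [-0.7  2.3  1. ] Ftan 0.0 Frad -2.4 M [0.41 0.12 0.44] tau 0.44
```

{"op": "servo_tool", "data": {"plan": [{"xyz":[0.001,-0.152,0],"twist":[0,0,1],"jaw":1},{"xyz":[0.005,-0.304,0],"twist":[0,0,2],"jaw":1},{"xyz":[0.012,-0.455,0],"twist":[0,0,3],"jaw":1},{"xyz":[0.012,-0.455,0],"twist":[0,0,3],"jaw":1}]}}

```text
time_s: 10.3
tool_pos: [0.5613, -0.2146, 0.2821]
tool_rot: [180.0, 0.0, 105.8]
force: [-0.3, 1.2, 0.9]
grip_width: 0.0173
grasp_force: 40.0
```

```bash
python3 st.py
```

```text
t 10.3 yaw 105.81 azim -74.14 r 0.0873 z 0.0821 F [-0.3  1.2  0.9] Ftan 0.0 Frad -1.3 M [0.36 0.13 0.41] tau 0.42
```

{"op": "servo_tool", "data": {"plan": [{"xyz":[0.001,-0.152,0],"twist":[0,0,1],"jaw":1},{"xyz":[0.005,-0.304,0],"twist":[0,0,2],"jaw":1},{"xyz":[0.012,-0.455,0],"twist":[0,0,3],"jaw":1},{"xyz":[0.012,-0.455,0],"twist":[0,0,3],"jaw":1}]}}

```text
time_s: 10.63
tool_pos: [0.5569, -0.2158, 0.2822]
tool_rot: [180.0, 0.0, 102.8]
force: [-0.6, 1.4, 1.8]
grip_width: 0.0176
grasp_force: 40.0
```

```bash
python3 st.py
```

```text
t 10.63 yaw 102.81 azim -77.14 r 0.0873 z 0.0822 F [-0.6  1.4  1.8] Ftan -0.3 Frad -1.5 M [0.29 0.11 0.4 ] tau 0.37
```

{"op": "servo_tool", "data": {"plan": [{"xyz":[0.001,-0.152,0],"twist":[0,0,1],"jaw":1},{"xyz":[0.005,-0.304,0],"twist":[0,0,2],"jaw":1},{"xyz":[0.012,-0.455,0],"twist":[0,0,3],"jaw":1},{"xyz":[0.012,-0.455,0],"twist":[0,0,3],"jaw":1}]}}

```text
time_s: 10.97
tool_pos: [0.5527, -0.2165, 0.2822]
tool_rot: [180.0, 0.0, 99.8]
force: [0.4, -0.2, 0.1]
grip_width: 0.0172
grasp_force: 40.0
```

```bash
python3 st.py
```

```text
t 10.97 yaw 99.83 azim -79.98 r 0.0872 z 0.0822 F [ 0.4 -0.2  0.1] Ftan 0.4 Frad 0.2 M [ 0.1  -0.07  0.53] tau 0.57
```

{"op": "servo_tool", "data": {"plan": [{"xyz":[0.001,-0.152,0],"twist":[0,0,1],"jaw":1},{"xyz":[0.005,-0.304,0],"twist":[0,0,2],"jaw":1},{"xyz":[0.005,-0.304,0],"twist":[0,0,2],"jaw":1}]}}

```text
time_s: 11.22
tool_pos: [0.5502, -0.2167, 0.2824]
tool_rot: [179.9, 0.0, 97.9]
force: [3.0, 0.8, -0.3]
grip_width: 0.018
grasp_force: 40.0
```

```bash
python3 st.py
```

```text
t 11.22 yaw 97.88 azim -81.59 r 0.087 z 0.0824 F [ 3.   0.8 -0.3] Ftan 3.1 Frad -0.4 M [ 0.07 -0.76  0.84] tau 1.11
```

Torque has risen to 1.1 N m, so the cap is home. Small steps through the click now.

{"op": "servo_tool", "data": {"plan": [{"xyz":[0.001,-0.152,0],"twist":[0,0,1],"jaw":1},{"xyz":[0.005,-0.304,0],"twist":[0,0,2],"jaw":1},{"xyz":[0.005,-0.304,0],"twist":[0,0,2],"jaw":1}]}}

```text
time_s: 11.47
tool_pos: [0.5467, -0.2174, 0.2823]
tool_rot: [180.0, 0.0, 95.8]
force: [2.8, 0.3, 0.9]
grip_width: 0.0176
grasp_force: 40.0
```

```bash
python3 st.py
```

```text
t 11.47 yaw 95.82 azim -83.93 r 0.0872 z 0.0823 F [2.8 0.3 0.9] Ftan 2.9 Frad -0.0 M [ 0.09 -0.77  0.75] tau 1.0
```

{"op": "servo_tool", "data": {"plan": [{"xyz":[0.001,-0.152,0],"twist":[0,0,1],"jaw":1},{"xyz":[0.005,-0.304,0],"twist":[0,0,2],"jaw":1},{"xyz":[0.005,-0.304,0],"twist":[0,0,2],"jaw":1}]}}

```text
time_s: 11.72
tool_pos: [0.5434, -0.2178, 0.2822]
tool_rot: [180.0, -0.0, 93.8]
force: [2.8, -0.2, 0.1]
grip_width: 0.0177
grasp_force: 40.0
```

```bash
python3 st.py
```

```text
t 11.72 yaw 93.79 azim -86.15 r 0.0873 z 0.0822 F [ 2.8 -0.2  0.1] Ftan 2.8 Frad 0.4 M [ 0.   -0.7   0.61] tau 0.86
```

{"op": "servo_tool", "data": {"plan": [{"xyz":[0.001,-0.152,0],"twist":[0,0,1],"jaw":1},{"xyz":[0.005,-0.304,0],"twist":[0,0,2],"jaw":1},{"xyz":[0.005,-0.304,0],"twist":[0,0,2],"jaw":1}]}}

```text
time_s: 11.97
tool_pos: [0.5402, -0.2181, 0.2821]
tool_rot: [-180.0, -0.0, 91.8]
force: [2.8, -0.9, 2.7]
grip_width: 0.0177
grasp_force: 40.0
```

```bash
python3 st.py
```

```text
t 11.97 yaw 91.78 azim -88.24 r 0.0874 z 0.0821 F [ 2.8 -0.9  2.7] Ftan 2.8 Frad 1.0 M [-0.1  -0.53  0.55] tau 0.79
```

{"op": "servo_tool", "data": {"plan": [{"xyz":[0.001,-0.152,0],"twist":[0,0,1],"jaw":1},{"xyz":[0.005,-0.304,0],"twist":[0,0,2],"jaw":1},{"xyz":[0.005,-0.304,0],"twist":[0,0,2],"jaw":1}]}}

```text
time_s: 12.22
tool_pos: [0.5371, -0.2182, 0.2821]
tool_rot: [-180.0, -0.0, 89.8]
force: [0.6, -0.9, 2.0]
grip_width: 0.0176
grasp_force: 40.0
```

```bash
python3 st.py; python3 -c "
from h import *
T=env.read_camera('top');S=env.read_camera('scene')
z=lambda c,x,y,w,h:cv2.resize(c['img'][y:y+h,x:x+w,::-1],(400,300),interpolation=cv2.INTER_CUBIC)
cv2.imwrite('pics/k.png',np.hstack([z(T,285,183,80,60),z(S,260,190,80,60)]))"
```

```text
t 12.22 yaw 89.78 azim -90.27 r 0.0875 z 0.0821 F [ 0.6 -0.9  2. ] Ftan 0.6 Frad 0.9 M [-0.18 -0.41  0.46] tau 0.51
```

View pics/k.png

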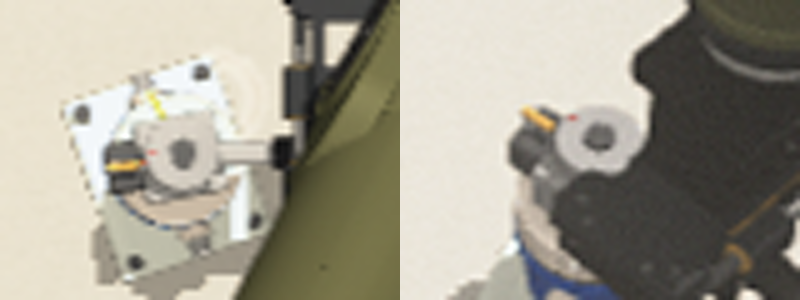

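Torque fell steadily from 1.1 to 0.5 N m, and the handle is swung relative to the head. The head is at top crop (183,152), with the rib (155,102) near the mark (143,80). That is the click. Swinging back 9°.

{"op": "servo_tool", "data": {"plan": [{"xyz":[0.005,0.304,0],"twist":[0,0,-2],"jaw":1},{"xyz":[0.021,0.607,0],"twist":[0,0,-4],"jaw":1},{"xyz":[0.048,0.909,0],"twist":[0,0,-6],"jaw":1},{"xyz":[0.085,1.211,0],"twist":[0,0,-8],"jaw":1},{"xyz":[0.107,1.361,0],"twist":[0,0,-9],"jaw":1},{"xyz":[0.107,1.361,0],"twist":[0,0,-9],"jaw":1},{"xyz":[0.107,1.361,0],"twist":[0,0,-9],"jaw":1}]}}

```text
time_s: 12.9
tool_pos: [0.5513, -0.2167, 0.2821]
tool_rot: [180.0, -0.0, 98.9]
force: [2.6, -1.3, 1.6]
grip_width: 0.0176
grasp_force: 40.0
```

```bash
python3 st.py
```

```text
t 12.9 yaw 98.87 azim -80.89 r 0.0871 z 0.0821 F [ 2.6 -1.3  1.6] Ftan 2.4 Frad 1.7 M [-0.13 -0.59  0.62] tau 0.83
```

{"op": "servo_tool", "data": {"plan": [{"xyz":[0.005,0.304,0],"twist":[0,0,-2],"jaw":1},{"xyz":[0.021,0.607,0],"twist":[0,0,-4],"jaw":1},{"xyz":[0.033,0.758,0],"twist":[0,0,-5],"jaw":1},{"xyz":[0.033,0.758,0],"twist":[0,0,-5],"jaw":1}]}}

```text
time_s: 13.23
tool_pos: [0.5581, -0.2154, 0.2817]
tool_rot: [-179.9, -0.1, 103.8]
force: [-0.4, -1.1, 2.1]
grip_width: 0.0178
grasp_force: 40.0
```

```bash
python3 st.py
```

```text
t 13.23 yaw 103.8 azim -76.36 r 0.0872 z 0.0817 F [-0.4 -1.1  2.1] Ftan -0.6 Frad 1.0 M [0.08 0.13 0.04] tau -0.01
```

Torque-free. Lifting straight up.

{"op": "servo_tool", "data": {"plan": [{"xyz":[0,0,-0.5],"twist":[0,0,0],"jaw":1},{"xyz":[0,0,-1],"twist":[0,0,0],"jaw":1},{"xyz":[0,0,-2],"twist":[0,0,0],"jaw":1},{"xyz":[0,0,-3],"twist":[0,0,0],"jaw":1},{"xyz":[0,0,-5],"twist":[0,0,0],"jaw":1},{"xyz":[0,0,-6],"twist":[0,0,0],"jaw":1},{"xyz":[0,0,-6],"twist":[0,0,0],"jaw":1}]}}

```text
time_s: 13.82
tool_pos: [0.5595, -0.2158, 0.3454]
tool_rot: [179.7, 0.1, 103.9]
force: [0.3, -1.0, -2.8]
grip_width: 0.0177
grasp_force: 40.0
```

```bash
python3 st.py; python3 -c "
from h import *
go(.5179,.2069,.170,94.8)
"
```

```text
t 13.82 yaw 103.89 azim -75.54 r 0.0879 z 0.1454 F [ 0.3 -1.  -2.8] Ftan 0.1 Frad 1.1 M [-0.41 -0.07 -0.05] tau -0.04
t 13.82 xyz cm [42.04  6.11  1.14] twist z 9.09 rot [1.7970e+02 1.4000e-01 1.0389e+02] F [ 0.3 -1.  -2.8]
```

{"op": "servo_tool", "data": {"plan": [{"xyz":[3,0.4,0],"twist":[0,0,1],"jaw":1},{"xyz":[7,1,0],"twist":[0,0,2],"jaw":1},{"xyz":[11,1.6,0],"twist":[0,0,3],"jaw":1},{"xyz":[15,2.2,0],"twist":[0,0,4],"jaw":1},{"xyz":[19,2.8,0],"twist":[0,0,5],"jaw":1},{"xyz":[23,3.3,0],"twist":[0,0,6],"jaw":1},{"xyz":[27,3.9,0],"twist":[0,0,7],"jaw":1},{"xyz":[31,4.5,0],"twist":[0,0,8],"jaw":1},{"xyz":[35,5.1,0],"twist":[0,0,9],"jaw":1},{"xyz":[39,5.7,0],"twist":[0,0,9],"jaw":1}]}}

```text
time_s: 14.65
tool_pos: [0.5193, 0.1788, 0.3417]
tool_rot: [-180.0, -0.0, 94.9]
force: [0.4, 1.3, -3.3]
grip_width: 0.0176
grasp_force: 40.0
```

{"op": "servo_tool", "data": {"plan": [{"xyz":[2,0.3,0],"twist":[0,0,0],"jaw":1},{"xyz":[3,0.4,0],"twist":[0,0,0],"jaw":1},{"xyz":[3,0.4,0],"twist":[0,0,0],"jaw":1},{"xyz":[3,0.4,0],"twist":[0,0,0],"jaw":1},{"xyz":[3,0.4,0],"twist":[0,0,0],"jaw":1},{"xyz":[3,0.4,0],"twist":[0,0,0],"jaw":1}]}}

```text
time_s: 15.15
tool_pos: [0.5222, 0.2048, 0.3421]
tool_rot: [-180.0, 0.0, 94.7]
force: [0.1, 0.1, -1.8]
grip_width: 0.0173
grasp_force: 40.0
```

```bash
python3 -c "
from h import *
go(.5179,.2069,.0375,94.8)
S=env.read_camera('scene');T=env.read_camera('top')
z=lambda c,x,y,w,h:cv2.resize(c['img'][y:y+h,x:x+w,::-1],(400,300),interpolation=cv2.INTER_CUBIC)
cv2.imwrite('pics/r.png',np.hstack([z(T,285,183,80,60),z(S,130,80,133,100)]))
"
```

```text
t 15.15 xyz cm [ 0.25 -0.41 14.06] twist z -0.11 rot [-1.800e+02  4.000e-02  9.469e+01] F [ 0.1  0.1 -1.8]
```

View pics/r.png

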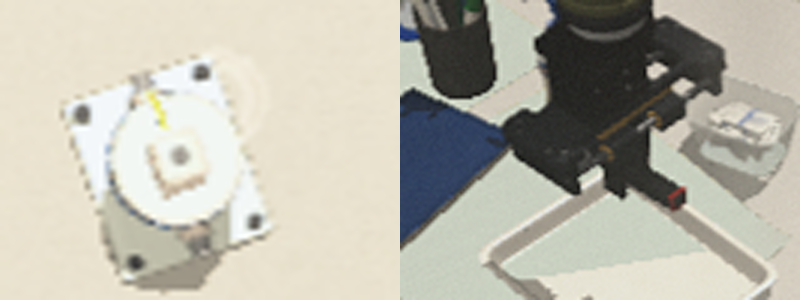

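The cap's rib at (158,110) is about 26° against the mark's ~20°, so it is tight, and the boss is square with the rib. Lowering the key into the tray.

{"op": "servo_tool", "data": {"plan": [{"xyz":[0.1,-0.2,3],"twist":[0,0,0],"jaw":1},{"xyz":[0.2,-0.4,6],"twist":[0,0,0],"jaw":1},{"xyz":[0.2,-0.4,9],"twist":[0,0,0],"jaw":1},{"xyz":[0.2,-0.4,11.5],"twist":[0,0,0],"jaw":1},{"xyz":[0.2,-0.4,12.7],"twist":[0,0,0],"jaw":1},{"xyz":[0.2,-0.4,13.3],"twist":[0,0,0],"jaw":1},{"xyz":[0.2,-0.4,13.6],"twist":[0,0,0],"jaw":1},{"xyz":[0.2,-0.4,13.8],"twist":[0,0,0],"jaw":1},{"xyz":[0.2,-0.4,13.8],"twist":[0,0,0],"jaw":1}]}}

```text
time_s: 16.0
tool_pos: [0.5184, 0.2089, 0.2057]
tool_rot: [179.9, -0.1, 94.9]
force: [-1.8, -3.1, 1.9]
grip_width: 0.0173
grasp_force: 40.0
```

```bash
python3 -c "
from h import *
go(.5179,.2069,.037,94.8);print(env.get_obs()['wrist_torque'])"
```

```text
t 16.0 xyz cm [-0.2  -0.07  0.47] twist z 0.09 rot [ 1.7988e+02 -6.0000e-02  9.4890e+01] F [-1.8 -3.1  1.9]
[-0.34641455  0.44548644  0.1929199 ]
```

Contact came 5 mm early with a push toward −y, so the key's rear block is touching the left tray rim. Raise, shift 1.2 cm away from it, and lower again.

{"op": "servo_tool", "data": {"plan": [{"xyz":[0,0,-1],"twist":[0,0,0],"jaw":1},{"xyz":[-0.6,0,-2],"twist":[0,0,0],"jaw":1},{"xyz":[-1.2,0,-2],"twist":[0,0,0],"jaw":1},{"xyz":[-1.2,0,-2],"twist":[0,0,0],"jaw":1},{"xyz":[-1.2,0,-1],"twist":[0,0,0],"jaw":1},{"xyz":[-1.2,0,-0.3],"twist":[0,0,0],"jaw":1},{"xyz":[-1.2,0,0],"twist":[0,0,0],"jaw":1},{"xyz":[-1.2,0,0],"twist":[0,0,0],"jaw":1},{"xyz":[-1.2,0,0],"twist":[0,0,0],"jaw":1}]}}

```text
time_s: 16.75
tool_pos: [0.5187, 0.1967, 0.2038]
tool_rot: [-180.0, 0.0, 94.9]
force: [-1.1, -1.1, 1.5]
grip_width: 0.0178
grasp_force: 40.0
```

```bash
python3 -c "
from h import *
go(.5179,.1949,.037,94.8);print(env.get_obs()['wrist_torque'])"
```

```text
t 16.75 xyz cm [-0.18 -0.09  0.28] twist z 0.09 rot [-1.7997e+02  3.0000e-02  9.4890e+01] F [-1.1 -1.1  1.5]
[-0.42209866  0.05079011  0.07369088]
```

{"op": "servo_tool", "data": {"plan": [{"xyz":[0,0,0.1],"twist":[0,0,0],"jaw":1},{"xyz":[0,0,0.2],"twist":[0,0,0],"jaw":1},{"xyz":[0,0,0.2],"twist":[0,0,0],"jaw":1},{"xyz":[0,0,0.2],"twist":[0,0,0],"jaw":1}]}}

```text
time_s: 17.08
tool_pos: [0.5187, 0.1969, 0.2024]
tool_rot: [180.0, -0.0, 94.9]
force: [0.3, -3.0, 3.0]
grip_width: 0.0175
grasp_force: 40.0
```

```bash
python3 -c "
from h import *
go(.5179,.1949,.037,94.8);print(env.get_obs()['wrist_torque'])"
```

```text
t 17.08 xyz cm [-0.19 -0.1   0.14] twist z 0.1 rot [179.98  -0.    94.9 ] F [ 0.3 -3.   3. ]
[-0.48957455  0.16785108  0.04231457]
```

Within about 1 mm of the floor. Release and rise.

{"op": "servo_tool", "data": {"plan": [{"xyz":[0,0,0],"twist":[0,0,0],"jaw":0.75},{"xyz":[0,0,0],"twist":[0,0,0],"jaw":0.7},{"xyz":[0,0,0],"twist":[0,0,0],"jaw":0.6},{"xyz":[0,0,0],"twist":[0,0,0],"jaw":0.4},{"xyz":[0,0,0],"twist":[0,0,0],"jaw":0.4},{"xyz":[0,0,0],"twist":[0,0,0],"jaw":0.4},{"xyz":[0,0,0],"twist":[0,0,0],"jaw":0.4}]}}

```text
time_s: 17.67
tool_pos: [0.5185, 0.1971, 0.2021]
tool_rot: [180.0, -0.0, 94.9]
force: [0.0, -0.5, -0.3]
grip_width: 0.0489
grasp_force: 0.0
```

{"op": "servo_tool", "data": {"plan": [{"xyz":[0,0,-2],"twist":[0,0,0],"jaw":0.4},{"xyz":[0,0,-5],"twist":[0,0,0],"jaw":0.4},{"xyz":[0,0,-9],"twist":[0,0,0],"jaw":0.4},{"xyz":[0,0,-13],"twist":[0,0,0],"jaw":0.4},{"xyz":[4,0,-16],"twist":[0,0,0],"jaw":0.4},{"xyz":[8,-4,-16],"twist":[0,0,0],"jaw":0.4},{"xyz":[12,-8,-16],"twist":[0,0,0],"jaw":0.4},{"xyz":[16,-8,-16],"twist":[0,0,0],"jaw":0.4},{"xyz":[20,-8,-16],"twist":[0,0,0],"jaw":0.4},{"xyz":[20,-8,-16],"twist":[0,0,0],"jaw":0.4}]}}

```text
time_s: 18.5
tool_pos: [0.4186, 0.3939, 0.3625]
tool_rot: [-180.0, -0.2, 95.2]
force: [-1.0, -0.0, -0.4]
grip_width: 0.0521
grasp_force: 0.0
```

```bash
python3 -c "
from h import *
S=env.read_camera('scene');T=env.read_camera('top')
z=lambda c,x,y,w,h:cv2.resize(c['img'][y:y+h,x:x+w,::-1],(400,300),interpolation=cv2.INTER_CUBIC)
cv2.imwrite('pics/f.png',np.hstack([z(T,160,187,80,60),z(S,150,120,120,90)]))
print(env.get_obs()['tool_pos'],env.get_obs()['time_s'])"
```

```text
[0.41837065 0.39496403 0.36177695] 18.6
```

View pics/f.png

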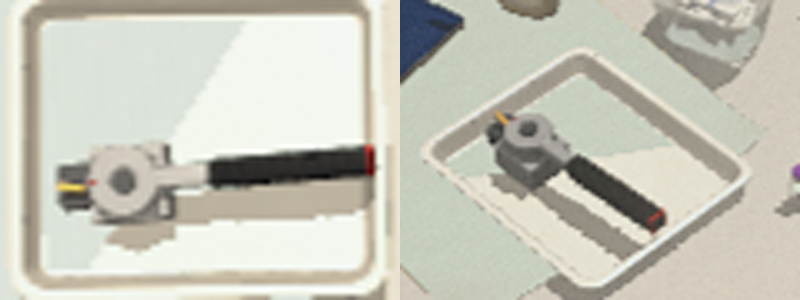

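The key stands upright on its socket in the tray (head at top crop (123,182), red end at (370,160)), and the gripper is clear. Handing in.

```bash
python3 -c "
from cell import env
print(env.sign_off())"
```

```text
the job is handed in; nothing more can be done
None
```

I tightened the cap to the click, then stood the key back on its socket in the tray and handed the job in at about 18.6 s; sign-off gave no verdict.

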